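Set up the bottle inspection stand

TASK

Set up the bottle inspection stand: take the larger of the two dark background boards out of the wire rack and set it down, without dropping it, on the stand's rubber mat between the rail and the low lip, so that it leans back against the rail by itself at a clear angle (about 20 degrees), centred on the rail and square to it. Also switch the stand's lamp on by turning its black rotary handle a quarter turn clockwise, fully over to the on detent. Leave the small board in the rack and do not disturb the bottles and the jar.

Things in the scene. Friction and masses are not known exactly. Their poses are not given: they have to be found in the camera images.
- stand: Fixed inspection stand, white base 220 x 380 mm, 12 mm high. Origin on the table under mid-rail; z up, y along the rail, +x its front (away from the robot). Grey rubber mat at x = 9 to 75 mm, y = +-110 mm, top z = 15 mm; then an aluminium lip, x = 77 to 83, top z = 24 mm; light bar at x = 130 to 160, 52 mm high. Grey switch housing 100 x 75 mm, centre x = 0, y = -220, top z = 62 mm.
- rail_mid (a point): Middle (on its centre line) of the stand's steel cross rail: a 10 mm round bar along the stand's y, 140 mm long, a post at each end; 105 mm above the table. The board leans on its front (+x) side, top edge tipped towards the stand's -x. With the middle of its lower edge 45 mm in front of this line the board leans 21 degrees.
- lamp_switch (a joint): Rotary lamp switch on the switch housing: 0 = off (handle bar along the stand's x), 1.571 = on (bar along the stand's y); grows clockwise seen from above. Spring detents, about 0.07 N m: past half way it snaps on by itself to the end stop, before half way it falls back to off.
- switch_grip (a point): Grip point on the switch's vertical axis, 96 mm above the table, 6 mm below the top of the black handle bar (44 mm long, 13 mm wide, 30 mm high; the round disc under it is 40 mm wide with its top at 73 mm). Lies at x = 0, y = -220 mm in the stand's frame. Its x axis runs along the bar and turns with it.
- rack: Fixed white rack, 160 x 150 mm, with two upright slots at x = -40 and +40 mm, each between two steel wire loops 13 mm apart, 110 mm wide (along y), tops 71 mm above the table. Origin on the table under its centre. The slots run along its y; the floor the boards stand on is 12 mm high.
- board: The larger background board, loose, dark plastic, 9 mm thick (x) x 190 mm wide (y) x 170 mm high (z), about 0.28 kg. Origin at the middle of the lower edge on which it stands in the rack; z up along the board. It stands in one of the two slots, upright to within about 4 degrees.
- small_board: The smaller background board in the other slot, loose, same material, 9 x 130 x 115 mm. Stays there.
- bottle_a: White lotion bottle with domed cap, loose, 45 mm diameter, 122 mm high, origin under its base. Leave alone.
- bottle_b: Another such bottle. Leave alone.
- jar: Jar, loose, 60 mm diameter, 55 mm high, origin under its base. Leave alone.
Mind the look-alikes: they are no part of the job. Leave any green look-alike of the board alone.

How it is judged:
By the outcome, as a careful person would: the job done as asked, in the order asked, and still so for the second after the job is handed in, with the robot touching nothing.
It also fails if it takes over 51 s, if anything falls off the work surface, if the arm or the gripper's body presses on something with over 40 N, if the wrist force passes 120 N, or if a joint passes its speed limit or range.

ROBOT

A 6-joint arm with a two-finger parallel gripper is mounted at the origin on the work surface. World frame = base frame: x ahead of the robot, y to its left, z up, the work surface at z = 0. Lengths are in m, angles in rad, forces in N, time in s.
With the tool pointing down it reaches from about 0.3 to 0.875 m from the base axis. Payload 6.4 kg.
Tool frame: the origin (TCP) lies midway between the tips of the shut fingers; the grasp point (between the pads) lies 19 mm behind it; z points along the fingers, y is the line along which they close (so a half turn about z gives the same grasp; the last joint's range is limited). The gripper opens to 88 mm and grips with 3 to 60 N. Pads are 18 mm wide; open, the fingers measure 123 mm over their backs; the gripper's body (75 mm by 187 mm) begins 45 mm behind the grasp point.
Start: joints at [1.082, 0.181, 1.607, -0, 1.354, -0.206], TCP at [0.16, 0.552, 0.239] pointing down, gripper open.
Joint ranges: [-2.99, 2.99], [-0.89, 2.07], [0.3, 2.58], [-1.14, 4.28], [0, 2.63], [-3.12, 3.12]. Speed limits (rad/s): [2.57, 2.57, 3.01, 3.14, 3.14, 3.14].

INTERFACE

Orientations are given as a unit quaternion [x, y, z, w].
In Python, from rig import telemetry, optics, order gives the robot as it stands.
- The arm moves only by the tool drive_tool, never from a script. Its argument "motion" is a list of rows, each an object of numbers: "tx", "ty", "tz": the shift along the world's x, y, z in cm; "twist": the turn about the world's z in degrees. In form: [{"tx": .., "ty": .., "tz": .., "twist": ..}, ...]. A call has 1 to 12 rows; each row is the pose to reach, as a shift and turn from the pose commanded when the call began; what a row does not reach only later rows make up. A row lasts 1/10 s, in which the tool goes at most 50 mm and 8.59 degrees, less where a joint would pass 70% of its speed; a pose out of reach is approached as far as the arm can. A call with a gripper value outside its range is refused whole. "gripper" is the finger opening in cm, from 0 to 8.81, set as the call begins (left out, the last holds). The fingers move at their own pace and stop on an object; the grip force is fixed at half the most. Time passes only in rows, so rows that repeat a pose let the fingers close. It gives the time, the measured TCP pose, the force, the opening and the grip force at its end, in the units of the state.
- telemetry.sense(): the state, without advancing time (a new reading comes with each control period).
- optics.snapshot(name): name is "scene" or "top" or "wrist"; returns a dict with "pixels" (480x640x3 uint8, red, green, blue), "K" (3x3 intrinsics, pixels), "cam_to_world" (4x4, takes a point from camera to world coordinates). Camera axes: x right, y down, z forward; pixel columns grow to the right and rows downward; lengths in m; the calibration is good to about 2 mm. A picture is of the moment at which its call begins. There is no depth.
- order.close_job(): hands the job in; it is judged then, once.
The state is a dict: "time_s": time; "joint_positions": joint angles; "qd": joint speeds; "effort": joint torques, N m; "eef_pos": TCP position; "tcp_rot": TCP orientation; "ft_force": force on the tool from outside, world axes, zero at the start; "wrist_torque": the same for the moment, N m; "finger_gap": opening from 0.0 (shut) to 1.0 (fully open); "finger_force": force on a finger pad.
Only numpy, scipy, OpenCV 4.12 (cv2) and the standard library are available. Lean on these libraries where they do the work, as an engineer would, in place of code of your own. Each camera call takes 0.05 s, during which the arm holds its last target. There are 200 camera calls.

## Working session

There is one attempt and no reset: what is moved stays moved. The work goes in short steps, Python scripts to look and compute and a tool call to move; the robot and the scene stay as the last step left them, time stands still between calls to the robot, and variables do not carry over. Pictures are saved under pics/ and viewed, at most 10 in all, crops included, and the job is handed in when it is done.

Besides the shell and the picture viewer there is one more tool, called after "Call:" by a JSON object that holds its "fn" and its "kwargs", one argument or row to a line. drive_tool: Moves the arm, as the interface text tells. Its arguments: {"type":"object","properties":{"motion":{"type":"array"},"gripper":{"type":"number"}},"required":["motion"]}

```bash
mkdir -p pics; ls
cat > h.py <<'E'
import numpy as np, cv2
from rig import telemetry, optics, order
def snap(n,f=None):
    s=optics.snapshot(n)
    if f: cv2.imwrite('pics/'+f,s['pixels'][:,:,::-1])
    return s
def ray(s,u,v):
    T=np.array(s['cam_to_world']);d=T[:3,:3]@np.linalg.inv(np.array(s['K']))@[u,v,1.]
    return T[:3,3],d/np.linalg.norm(d)
def onz(s,u,v,z):
    o,d=ray(s,u,v);return o+d*(z-o[2])/d[2]
def tri(*a):
    A=np.zeros((3,3));b=np.zeros(3)
    for s,u,v in a:
        o,d=ray(s,u,v);P=np.eye(3)-np.outer(d,d);A+=P;b+=P@o
    p=np.linalg.solve(A,b)
    return p,[np.linalg.norm((np.eye(3)-np.outer(ray(s,u,v)[1],ray(s,u,v)[1]))@(p-ray(s,u,v)[0])) for s,u,v in a]
def proj(s,p):
    T=np.linalg.inv(np.array(s['cam_to_world']));c=np.array(s['K'])@(T[:3,:3]@np.array(p)+T[:3,3]);return c[:2]/c[2]
E
python3 - <<'E'
from h import *
import pickle
np.set_printoptions(precision=4,suppress=True)
d={}
for n in ['scene','top','wrist']:
    d[n]=snap(n,n+'0.png'); print(n,d[n]['K'],d[n]['cam_to_world'])
pickle.dump(d,open('s0.pkl','wb'))
print(telemetry.sense())
E
```

```text
pics
scene [[486.8715   0.     317.9002]
 [  0.     486.8715 244.8221]
 [  0.       0.       1.    ]] [[-0.5807  0.6574 -0.4802  1.0151]
 [ 0.8141  0.4651 -0.3477  0.3545]
 [-0.0053 -0.5928 -0.8053  0.945 ]
 [ 0.      0.      0.      1.    ]]
top [[609.3404   0.     329.0892]
 [  0.     609.3404 235.4668]
 [  0.       0.       1.    ]] [[-0.0261 -0.9952  0.0948  0.3459]
 [-0.9996  0.0253 -0.0095 -0.0083]
 [ 0.0071 -0.095  -0.9955  1.4098]
 [ 0.      0.      0.      1.    ]]
wrist [[371.0932   0.     318.9821]
 [  0.     371.0932 240.9446]
 [  0.       0.       1.    ]] [[ 0.2794  0.9265  0.252   0.096 ]
 [ 0.9602 -0.2694 -0.0742  0.5719]
 [-0.0008  0.2627 -0.9649  0.3843]
 [ 0.      0.      0.      1.    ]]
{'time_s': 0.15, 'joint_positions': array([ 1.0817,  0.1814,  1.6077, -0.    ,  1.3538, -0.2063]), 'qd': array([-0.0005, -0.0012, -0.004 , -0.0023, -0.0011, -0.0003]), 'effort': array([  0.0008, -43.4226, -34.2178,   0.0702,   0.0356,  -0.0001]), 'eef_pos': array([0.1603, 0.5518, 0.238 ]), 'tcp_rot': array([ 0.1409,  0.99  , -0.0006, -0.0002]), 'ft_force': array([ 0.7702, -0.1897,  0.2405]), 'wrist_torque': array([-0.0156,  0.0302, -0.0075]), 'finger_force': 0.0, 'finger_gap': 0.9996092828917317}
```

View pics/scene0.png

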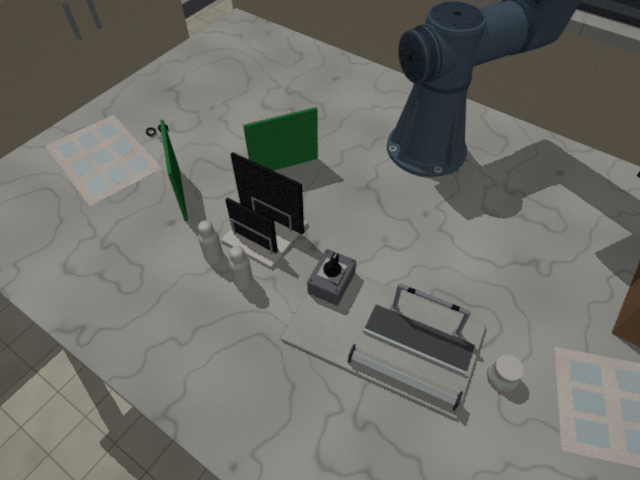

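View pics/top0.png

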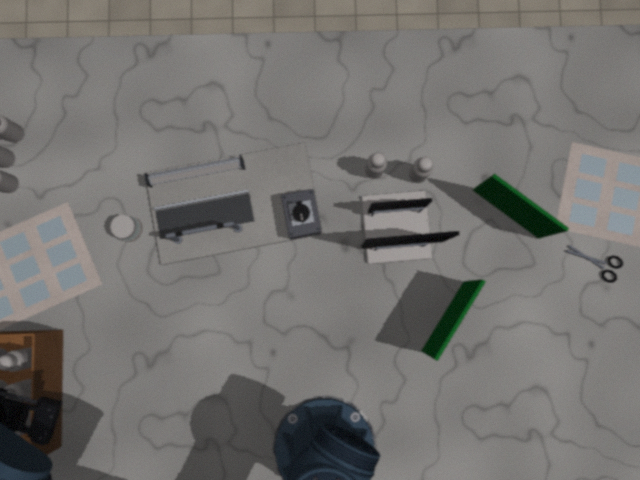

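The scene view shows the larger dark board at about (268,193) and the small one at (251,225) in the rack. The two green boards are at (283,140) and (173,170). In the top view the large board is at (410,240), the small one at (400,206), the stand at (205,215), the switch at (301,212) and the jar at (122,226). The large board fits because it is dark, taller than the small one and in the slot nearer the robot. I'll confirm with enlarged crops.

Run:
```python
import pickle,cv2,numpy as np
d=pickle.load(open('s0.pkl','rb'))
def crop(n,x0,y0,w,h,k):
    return cv2.resize(d[n]['pixels'][y0:y0+h,x0:x0+w,::-1],None,fx=k,fy=k,interpolation=cv2.INTER_CUBIC)
a=crop('top',140,150,200,75*2,4)   # stand
cv2.imwrite('pics/c_top_stand.png',a)
b=crop('scene',215,140,100,130,4); c=crop('top',350,180,100,130,4) 
cv2.imwrite('pics/c_boards.png',np.hstack([b,c]))
e=crop('scene',280,240,215,170,3.5); cv2.imwrite('pics/c_sc_stand.png',e)
```

```text
(no output)
```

View pics/c_top_stand.png

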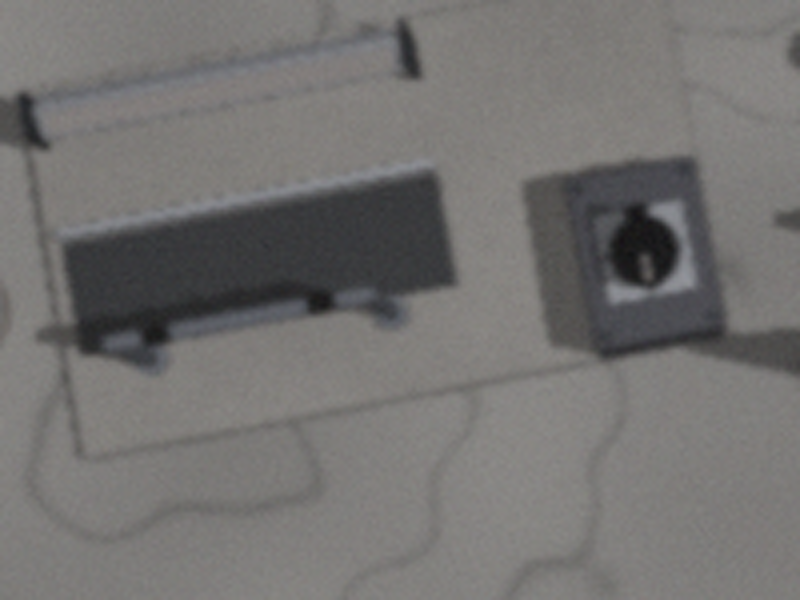

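View pics/c_boards.png

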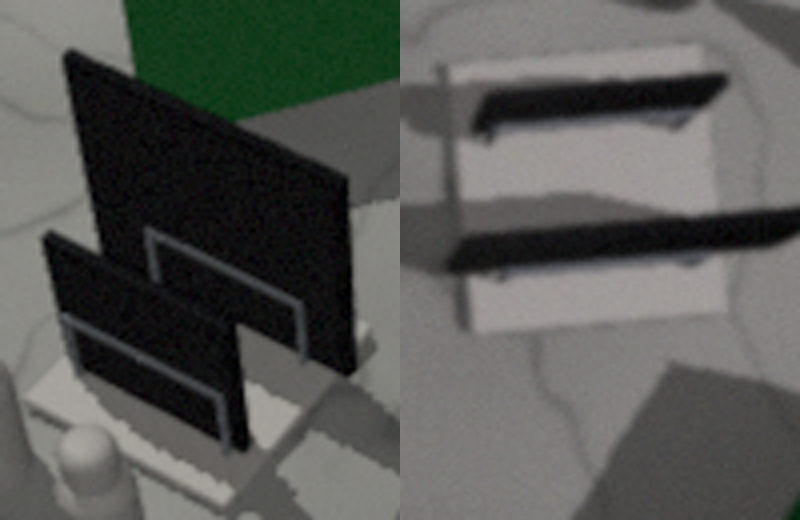

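View pics/c_sc_stand.png

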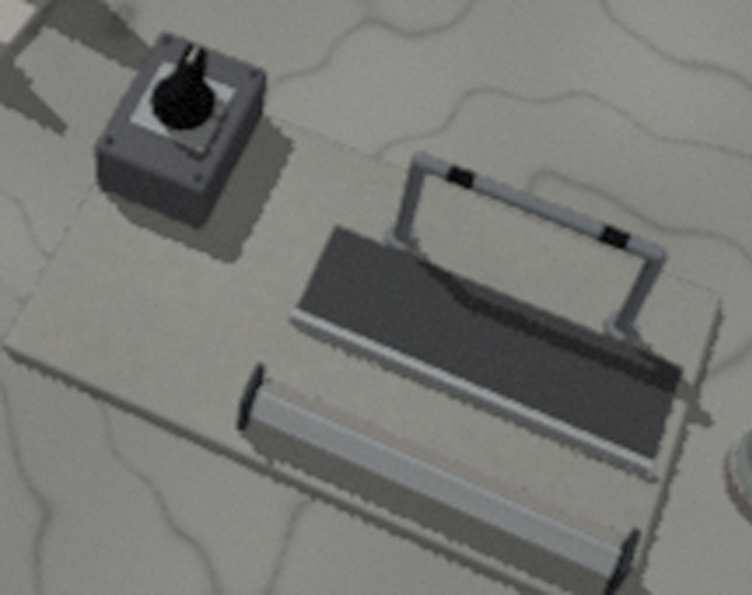

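The crops confirm the target. The large dark board has its top corners at scene (232,153) and (302,185). The rail bands are at top (179,233)/(220,225) and scene (411,291)/(455,308). The switch bar lies along the stand's x, so it is off.

Run:
```python
from h import *
import pickle
np.set_printoptions(precision=4,suppress=True)
d=pickle.load(open('s0.pkl','rb'));S,T=d['scene'],d['top']
t=lambda x,y:(T,140+x/4-.375,150+y/4-.375)
s=lambda x,y:(S,280+x/3.5-.36,240+y/3.5-.36)
for n,a,b in [('band-',t(320,300),s(460,178)),('band+',t(155,333),s(614,237)),('mat b-',t(457,283),s(338,228)),('lip f-',t(437,172),s(295,316)),('lip f+',t(62,238),s(652,470)),('switch top near',t(645,272),s(197,48)),('disc centre',t(642,252),s(183,103))]:
    print(n,*tri(a,b))
g=lambda im:cv2.findContours(im,cv2.RETR_EXTERNAL,cv2.CHAIN_APPROX_NONE)[0]
for n,c,r in [('top',T,(355,185,465,255)),('scene',S,(222,140,312,260))]:
    x0,y0,x1,y1=r;m=np.zeros((480,640),np.uint8);m[y0:y1,x0:x1]=(c['pixels'][y0:y1,x0:x1].max(2)<38)*255
    for k in g(m):
        if cv2.contourArea(k)>80:
            print(n,cv2.contourArea(k),cv2.approxPolyDP(k,2.5,True)[:,0].tolist(),cv2.minAreaRect(k))
for z in (.182,.012):
  for p in [(451,232),(459,234),(459,238),(362,247)]: print(z,p,onz(T,*p,z))
for p in [(232,153),(302,185)]: print(onz(S,*p,.182))
```

```text
band- [0.4999 0.212  0.1079] [np.float64(0.0017342786897590733), np.float64(0.0017342786897589836)]
band+ [0.4842 0.3004 0.1082] [np.float64(0.0016352765260301578), np.float64(0.0016352765260303113)]
mat b- [0.5183 0.1504 0.0138] [np.float64(0.00036425711448570097), np.float64(0.0003642571144857058)]
lip f- [0.5838 0.1608 0.0122] [np.float64(0.0007963897570931072), np.float64(0.0007963897570928826)]
lip f+ [0.5499 0.377  0.0155] [np.float64(0.0003042060833987524), np.float64(0.00030420608339867057)]
switch top near [0.5108 0.0377 0.1067] [np.float64(0.0013890423977471875), np.float64(0.0013890423977471736)]
disc centre [0.5271 0.0401 0.0687] [np.float64(0.0018894796714984106), np.float64(0.0018894796714983007)]
top 589.5 [[457, 232], [369, 239], [362, 247], [438, 241]] ((409.48626708984375, 239.3345184326172), (8.055412292480469, 95.91753387451172), 85.2363510131836)
top 340.5 [[430, 199], [375, 203], [369, 211], [423, 206]] ((399.4364318847656, 204.44961547851562), (8.482184410095215, 61.97343444824219), 83.41805267333984)
scene 263.5 [[234, 223], [236, 232], [269, 249], [268, 240]] ((251.65553283691406, 235.7008819580078), (43.047760009765625, 7.878485679626465), 27.47443199157715)
scene 3813.0 [[232, 153], [241, 203], [226, 200], [230, 217], [270, 237], [276, 252], [273, 221], [288, 226], [288, 218], [256, 201], [253, 211], [250, 196], [290, 214], [292, 229], [302, 233], [301, 184]] ((261.2093505859375, 205.02671813964844), (98.70973205566406, 72.6807861328125), 25.70995330810547)
0.182 (451, 232) [ 0.4636 -0.2675  0.182 ]
0.182 (459, 234) [ 0.4591 -0.2835  0.182 ]
0.182 (459, 238) [ 0.451  -0.2831  0.182 ]
0.182 (362, 247) [ 0.4377 -0.086   0.182 ]
0.012 (451, 232) [ 0.4799 -0.3033  0.012 ]
0.012 (459, 234) [ 0.4748 -0.3216  0.012 ]
0.012 (459, 238) [ 0.4655 -0.3212  0.012 ]
0.012 (362, 247) [ 0.4504 -0.0967  0.012 ]
[ 0.4624 -0.2835  0.182 ]
[ 0.4504 -0.0951  0.182 ]
```

Call:
{"fn": "drive_tool", "kwargs": {
  "motion": [
    {"tx":3,"ty":-2,"tz":3,"twist":-6},
    {"tx":5,"ty":-5,"tz":6,"twist":-12},
    {"tx":7,"ty":-9,"tz":8,"twist":-18},
    {"tx":9,"ty":-13,"tz":8,"twist":-24},
    {"tx":11,"ty":-17,"tz":8,"twist":-30},
    {"tx":13,"ty":-21,"tz":8,"twist":-36},
    {"tx":15,"ty":-25,"tz":8,"twist":-42},
    {"tx":17,"ty":-29,"tz":8,"twist":-48},
    {"tx":19,"ty":-33,"tz":8,"twist":-54},
    {"tx":21,"ty":-37,"tz":8,"twist":-60},
    {"tx":23,"ty":-41,"tz":8,"twist":-65},
    {"tx":25,"ty":-45,"tz":8,"twist":-70}
  ],
  "gripper": 6
}}

```text
time_s: 1.35
eef_pos: [0.4107, 0.1004, 0.3187]
tcp_rot: [0.685, 0.729, 0.0, 0.0]
ft_force: [0.6, -0.2, 0.2]
finger_gap: 0.683
finger_force: 0.0
```

Call:
{"fn": "drive_tool", "kwargs": {
  "motion": [
    {"tx":1,"ty":-4,"tz":0,"twist":0},
    {"tx":2,"ty":-8,"tz":0,"twist":0},
    {"tx":3,"ty":-12,"tz":0,"twist":0},
    {"tx":3.5,"ty":-16,"tz":0,"twist":0},
    {"tx":4,"ty":-20,"tz":0,"twist":0},
    {"tx":4,"ty":-24,"tz":0,"twist":0},
    {"tx":4,"ty":-28,"tz":0,"twist":0},
    {"tx":4,"ty":-28.9,"tz":0,"twist":0},
    {"tx":4,"ty":-28.9,"tz":0,"twist":0},
    {"tx":4,"ty":-28.9,"tz":0,"twist":0}
  ]
}}

```text
time_s: 2.35
eef_pos: [0.4503, -0.1859, 0.3185]
tcp_rot: [0.683, 0.73, 0.0, -0.0]
ft_force: [1.2, -0.2, -1.0]
finger_gap: 0.682
finger_force: 0.0
```

Run:
```python
from h import *
import pickle
np.set_printoptions(precision=4,suppress=True)
s=snap('wrist','w1.png');pickle.dump(s,open('w1.pkl','wb'));q=telemetry.sense()
print(s['cam_to_world']);print(q['eef_pos'],q['tcp_rot'],q['ft_force'],q['joint_positions'])
for p in [(0.4624,-0.2835,0.182),(0.4504,-0.0951,.182)]:print(proj(s,p))
```

```text
[[ 0.9978  0.0637  0.017   0.4463]
 [ 0.0659 -0.9631 -0.261  -0.1177]
 [-0.0003  0.2615 -0.9652  0.4649]
 [ 0.      0.      0.      1.    ]]
[ 0.4505 -0.1856  0.3186] [ 0.6829  0.7305  0.0002 -0.0002] [0.1203 0.5188 0.2477] [-0.6353 -0.0793  1.7178  0.0004  1.5035 -0.7026]
[325.0586 342.6257]
[326.7905 108.3685]
```

View pics/w1.png

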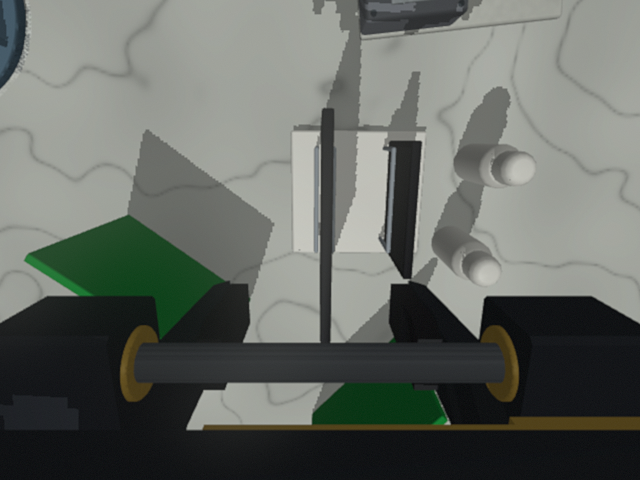

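The wrist view shows the board edge-on between the fingers, with its top edge running from (328,109) to (325,340). The small board is at (402,205) and the bottles are clear.

Run:
```python
from h import *
import pickle
np.set_printoptions(precision=4,suppress=True)
s=pickle.load(open('w1.pkl','rb'));d=pickle.load(open('s0.pkl','rb'))
im=s['pixels'].max(2).astype(int)
for r in (112,115,120,150,200,240,280,320):
    print(r,im[r,314:342])
print(tri((s,334,109),(d['scene'],302,184.5)))
for p in [(321.5,109),(334.5,109),(322,320),(331,320)]: print(onz(s,*p,.182))
```

```text
112 [159 158 156 155 154 154 154 119  58  49  53  52  54  53  53  52  53  53
  49  53  88 107 107 107 108 108 108 110]
115 [155 154 152 150 149 147 148 111  52  50  53  54  53  54  52  54  52  53
  52  55  89 108 109 108 107 108 107 109]
120 [142 136 133 132 135 138 126  87  50  52  54  55  54  54  53  54  54  53
  51  53  87 106 106 106 108 106 108 107]
150 [139 129 141 136 136 176 153  70  48  54  57  56  56  56  55  55  56  54
  50  70  91  97 115 130 131 128 130 129]
200 [146 135 140 132 147 163 120  57  53  59  59  59  59  59  58  56  56  53
  59  86  98 116 131 130 128 128 129 129]
240 [133 140 142 129 167 166  92  49  54  59  58  57  58  56  54  53  51  53
  82  98 107 123 126 126 169 199 197 196]
280 [171 171 170 173 175 138  64  46  53  55  54  52  51  51  48  45  44 106
 160 174 172 171 171 171 171 172 171 170]
320 [169 168 168 170 172 144  79  42  48  49  47  45  46  42  40  35  70 127
 149 146 149 154 159 162 166 167 168 169]
(array([ 0.4543, -0.0942,  0.1872]), [np.float64(0.0017888912765210681), np.float64(0.0017888912765209948)])
[ 0.4466 -0.0958  0.182 ]
[ 0.456  -0.0952  0.182 ]
[ 0.4584 -0.2625  0.182 ]
[ 0.4659 -0.262   0.182 ]
```

Call:
{"fn": "drive_tool", "kwargs": {
  "motion": [
    {"tx":0.7,"ty":-0.4,"tz":-2,"twist":0},
    {"tx":0.7,"ty":-0.4,"tz":-5,"twist":0},
    {"tx":0.7,"ty":-0.4,"tz":-8,"twist":0},
    {"tx":0.7,"ty":-0.4,"tz":-11,"twist":0},
    {"tx":0.7,"ty":-0.4,"tz":-14,"twist":0},
    {"tx":0.7,"ty":-0.4,"tz":-16,"twist":0},
    {"tx":0.7,"ty":-0.4,"tz":-17,"twist":0},
    {"tx":0.7,"ty":-0.4,"tz":-17,"twist":0}
  ]
}}

```text
time_s: 3.2
eef_pos: [0.457, -0.1893, 0.1478]
tcp_rot: [0.683, 0.731, -0.0, -0.001]
ft_force: [0.1, 0.4, 0.2]
finger_gap: 0.683
finger_force: 0.0
```

Call:
{"fn": "drive_tool", "kwargs": {
  "motion": [
    {"tz":0},
    {"tz":0},
    {"tz":0},
    {"tz":0},
    {"tz":0},
    {"tz":0},
    {"tz":0},
    {"tz":0},
    {"tz":0},
    {"tz":0}
  ],
  "gripper": 0
}}

```text
invalid input at $.motion[0]: expected keys tx, ty, tz, twist
```

Call:
{"fn": "drive_tool", "kwargs": {
  "motion": [
    {"tx":0,"ty":0,"tz":0,"twist":0},
    {"tx":0,"ty":0,"tz":0,"twist":0},
    {"tx":0,"ty":0,"tz":0,"twist":0},
    {"tx":0,"ty":0,"tz":0,"twist":0},
    {"tx":0,"ty":0,"tz":0,"twist":0},
    {"tx":0,"ty":0,"tz":0,"twist":0},
    {"tx":0,"ty":0,"tz":0,"twist":0},
    {"tx":0,"ty":0,"tz":0,"twist":0}
  ],
  "gripper": 0
}}

```text
time_s: 4.0
eef_pos: [0.4573, -0.1909, 0.1488]
tcp_rot: [0.683, 0.73, -0.0, -0.0]
ft_force: [-0.8, 0.5, 1.7]
finger_gap: 0.098
finger_force: 30.0
```

Call:
{"fn": "drive_tool", "kwargs": {
  "motion": [
    {"tx":0,"ty":0,"tz":1,"twist":0},
    {"tx":0,"ty":0,"tz":2.5,"twist":0},
    {"tx":0,"ty":0,"tz":4,"twist":0},
    {"tx":0,"ty":0,"tz":5.5,"twist":0},
    {"tx":0,"ty":0,"tz":7,"twist":0},
    {"tx":0,"ty":0,"tz":9,"twist":0},
    {"tx":0,"ty":0,"tz":11,"twist":0},
    {"tx":0,"ty":0,"tz":13,"twist":0},
    {"tx":0,"ty":0,"tz":14.5,"twist":0},
    {"tx":0,"ty":0,"tz":15,"twist":0},
    {"tx":0,"ty":0,"tz":15,"twist":0}
  ]
}}

```text
time_s: 5.1
eef_pos: [0.4576, -0.1909, 0.2992]
tcp_rot: [0.683, 0.73, 0.0, 0.0]
ft_force: [0.1, 0.4, -5.4]
finger_gap: 0.1
finger_force: 30.0
```

Run:
```python
from h import *
import pickle
np.set_printoptions(precision=4,suppress=True)
w=snap('wrist','w2.png');s=snap('scene','s2.png');t=snap('top');pickle.dump((w,s,t),open('s2.pkl','wb'));q=telemetry.sense()
print(q['eef_pos'],q['ft_force'],q['wrist_torque'])
a=s['pixels'][60:280,180:360,::-1];b=w['pixels'][60:380,200:460,::-1]
A=cv2.resize(a,None,fx=2.4,fy=2.4);B=cv2.resize(b[:,:],(0,0),fx=1.4,fy=1.4)
h=max(A.shape[0],B.shape[0]);P=lambda i:cv2.copyMakeBorder(i,0,h-i.shape[0],0,0,0)
cv2.imwrite('pics/lift.png',np.hstack([P(A),P(B)])[:600,:800])
```

```text
[ 0.4569 -0.1904  0.2975] [-0.0157 -0.0653 -4.1313] [-0.0362  0.0736  0.0138]
```

View pics/lift.png

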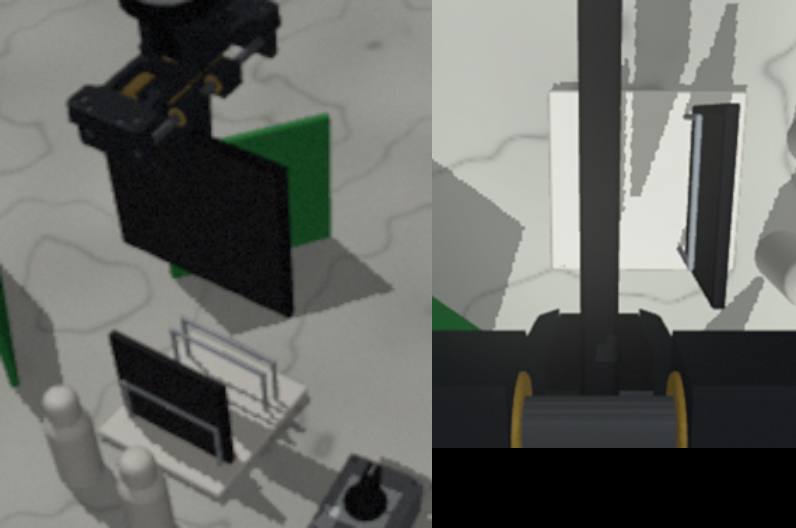

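The board is held upright and centred, its lower corner is at scene (301,190), and the small board is undisturbed. Next I'll carry it near the stand and look at the rail from there.

Call:
{"fn": "drive_tool", "kwargs": {
  "motion": [
    {"tx":0.5,"ty":1.5,"tz":0.5,"twist":0.5},
    {"tx":1,"ty":4,"tz":1,"twist":1},
    {"tx":2,"ty":7,"tz":1,"twist":1.5},
    {"tx":3,"ty":10.5,"tz":1,"twist":2},
    {"tx":4,"ty":14,"tz":1,"twist":2.5},
    {"tx":5,"ty":17.5,"tz":1,"twist":3},
    {"tx":6,"ty":21,"tz":1,"twist":3.5},
    {"tx":7,"ty":24.5,"tz":1,"twist":4},
    {"tx":8,"ty":28,"tz":1,"twist":4.5},
    {"tx":8.5,"ty":31,"tz":1,"twist":5},
    {"tx":8.8,"ty":32.5,"tz":1,"twist":5.5},
    {"tx":8.8,"ty":33,"tz":1,"twist":5.5}
  ]
}}

```text
time_s: 6.45
eef_pos: [0.5451, 0.1403, 0.3076]
tcp_rot: [0.647, 0.763, -0.001, -0.001]
ft_force: [-0.1, 0.2, -4.4]
finger_gap: 0.1
finger_force: 30.0
```

Call:
{"fn": "drive_tool", "kwargs": {
  "motion": [
    {"tx":0,"ty":0,"tz":0,"twist":0},
    {"tx":0,"ty":0,"tz":0,"twist":0},
    {"tx":0,"ty":0,"tz":0,"twist":0}
  ]
}}

```text
time_s: 6.75
eef_pos: [0.5454, 0.1379, 0.3087]
tcp_rot: [0.648, 0.762, -0.0, 0.0]
ft_force: [0.3, -0.5, -3.4]
finger_gap: 0.102
finger_force: 30.0
```

Run:
```python
from h import *
import pickle
np.set_printoptions(precision=4,suppress=True)
w=snap('wrist','w3.png');pickle.dump(w,open('w3.pkl','wb'));q=telemetry.sense()
print(q['eef_pos'],q['tcp_rot'],q['ft_force'],q['wrist_torque'])
```

```text
[0.5455 0.138  0.3088] [ 0.6481  0.7616 -0.0001  0.0001] [ 0.5311  0.2068 -4.0935] [-0.0938 -0.0093  0.0161]
```

View pics/w3.png

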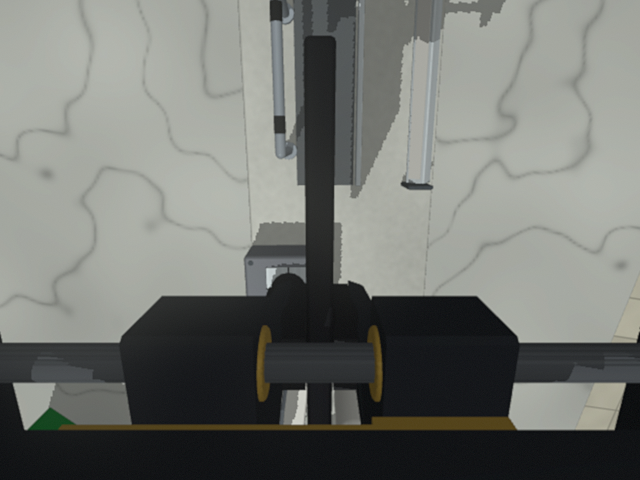

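The wrist view shows the rail at column 280 (bands at (280,124) and (277,10)). The lip is near column 357, the mat's -y edge is at row 185, and the board hangs at columns 305–336.

Run:
```python
from h import *
import pickle
np.set_printoptions(precision=4,suppress=True)
w=pickle.load(open('w3.pkl','rb'));d=pickle.load(open('s0.pkl','rb'));S,T=d['scene'],d['top']
im=w['pixels'].max(2).astype(int)
for r in (10,30,60,90,110,124,140): print(r,im[r,268:294])
print('band rows',im[0:25,277],im[110:140,280])
for r in (40,90,140,175): print(r,im[r,345:370])
print('edge',im[178:192,340],im[178:192,300])
for r in(60,100,170,180): print('mat back',r,im[r,290:306])
```

```text
10 [174 134  61  41  44  46  46  47  46  45  46  42  39  40  76  95  90  83
  78  74  85 132 159 160 150 111]
30 [175 176 150 119 126 138 145 148 149 143 139 131 119 102 131 166 172 171
 171 171 170 171 170 171 172 145]
60 [173 174 173 154 126 127 137 143 149 149 144 138 130 117 103 141 173 172
 170 169 168 170 170 170 170 172]
90 [175 175 175 175 156 125 127 139 144 149 148 144 138 129 118 104 142 171
 170 167 167 168 168 169 169 173]
110 [176 176 175 178 177 151 124 130 140 146 148 148 141 136 127 112 115 154
 174 172 171 171 172 171 171 172]
124 [176 176 177 178 181 150  85  50  52  54  53  53  53  53  51  47  50 109
 161 178 175 175 174 174 176 176]
140 [183 182 180 179 178 177 152 122 130 141 146 148 148 142 135 127 112 118
 139 133 118 115 114 117 115 116]
band rows [ 52  43  44  45  46  43  45  45  44  45  45  44  45  45  47  45  46  47
  44  45  95 134 144 144 142] [141 142 142 144 145 111  59  51  51  52  54  55  52  53  53  54  53  55
  54  54  56  51  53  98 137 149 147 146 147 147]
40 [ 89  90  90  91  91  90  91  77  65  62  86 109  98 101 122 127 127 128
 120 111 112 114 114 114 114]
90 [ 90  89  90  91  90  91  84  70  63  86 110  98 100 122 126 126 129 122
 113 113 113 114 114 114 113]
140 [ 91  89  89  91  91  86  80  71  78 105 101 102 122 130 131 131 118 110
 115 118 117 118 117 116 115]
175 [ 91  91  90  91  91  78  64  70 103 111 100 115 131 130 130 121 114 116
 116 116 114 117 150 162 163]
edge [ 93  91  93  91  92  89 103 157 182 177 176 175 174 175] [ 96  95  97  95  95  92  97 154 185 182 181 180 180 181]
mat back 60 [170 170 170 172 139  92  91  92  93  93  92  93  94  76  42  33]
mat back 100 [169 168 169 172 165 126  91  91  92  92  93  94  93  83  58  36]
mat back 170 [178 179 180 181 183 183 162 116  92  93  95  95  95  95  81  55]
mat back 180 [181 181 182 181 182 185 170 126  94  92  97  95  97  97  81  57]
```

Run:
```python
from h import *
import pickle
np.set_printoptions(precision=4,suppress=True)
w=pickle.load(open('w3.pkl','rb'));d=pickle.load(open('s0.pkl','rb'));S,T=d['scene'],d['top']
a,b=onz(w,276.2,30,.105),onz(w,279.8,140,.105);print('rail',a,b,np.degrees(np.arctan2(a[0]-b[0],b[1]-a[1])) , np.degrees(np.arctan((b[0]-a[0])/(a[1]-b[1]))))
m1,m2=onz(w,294.3,60,.015),onz(w,296.6,180,.015);print('matback',m1,m2,np.degrees(np.arctan((m2[0]-m1[0])/(m1[1]-m2[1]))))
l1,l2=onz(w,362.6,40,.024),onz(w,360.6,140,.024);print('lip front',l1,l2,np.degrees(np.arctan((l2[0]-l1[0])/(l1[1]-l2[1]))))
bm,bp=onz(w,280,124,.105),onz(w,276,9,.105);print('bands',bm,bp)
t=lambda x,y:(T,140+x/4-.375,150+y/4-.375)
s=lambda x,y:(S,280+x/3.5-.36,240+y/3.5-.36)
p,e=tri((w,280,124),s(460,178));print('tri band-',p,e,tri((w,280,124),t(320,300)))
p2,e=tri((w,276,9),s(614,237));print('tri band+',p2,e)
c,f=onz(w,296.6,184.4,.015),onz(w,355,184.4,.015);print('mat corners',c,f)
for th in (9.,9.5):
  th=np.radians(th);X=np.array([np.cos(th),np.sin(th)]);Y=np.array([-np.sin(th),np.cos(th)])
  print(c[:2]-9e-3*X+.11*Y, 'bands mid',(bm+bp)[:2]/2,(p+p2)/2)
  for q in (a,b,m1,m2,l1,l2): 
    v=q[:2]-(c[:2]-9e-3*X+.11*Y); print(v@X,v@Y)
```

```text
rail [0.485  0.2885 0.105 ] [0.4999 0.1998 0.105 ] -170.4696606770105 9.53033932298951
matback [0.4953 0.2839 0.015 ] [0.5164 0.1565 0.015 ] 9.37578078867857
lip front [0.5642 0.3127 0.024 ] [0.5812 0.2129 0.024 ] 9.67838378235229
bands [0.4983 0.2136 0.105 ] [0.4828 0.304  0.105 ]
tri band- [0.4991 0.2119 0.1064] [np.float64(0.0018570917022259904), np.float64(0.001857091702225829)] (array([0.4989, 0.2134, 0.1099]), [np.float64(0.0001845447256551845), np.float64(0.00018454472565514256)])
tri band+ [0.4849 0.3007 0.1106] [np.float64(0.002111790428346126), np.float64(0.002111790428345999)]
mat corners [0.5171 0.1514 0.015 ] [0.5852 0.1624 0.015 ]
[0.491  0.2586] bands mid [0.4905 0.2588] [0.492  0.2563 0.1085]
-0.0012446379560220606 0.030419804470996632
-0.00041287214702646744 -0.0594383435186593
0.008218629683857141 0.024308659606453963
0.009065734830734631 -0.10484869823330778
0.08070506062356445 0.04202172530350314
0.08190374016460901 -0.05921310835342085
[0.4901 0.2584] bands mid [0.4905 0.2588] [0.492  0.2563 0.1085]
-1.8869463209148987e-05 0.030503857911903944
2.871435644323942e-05 -0.05935812698867583
0.009390708721839263 0.024310364200042102
0.009110685345483566 -0.10484946801642846
0.08202895329695756 0.04139020002507962
0.08234415782637902 -0.05985123923914568
```

Call:
{"fn": "drive_tool", "kwargs": {
  "motion": [
    {"tx":0,"ty":1.5,"tz":0,"twist":0},
    {"tx":-0.3,"ty":4,"tz":0,"twist":0},
    {"tx":-0.6,"ty":7,"tz":0,"twist":0},
    {"tx":-0.9,"ty":10,"tz":0,"twist":0.3},
    {"tx":-1.1,"ty":12,"tz":0,"twist":0.3},
    {"tx":-1.1,"ty":12.7,"tz":-1,"twist":0.3},
    {"tx":-1.1,"ty":12.7,"tz":-3,"twist":0.3},
    {"tx":-1.1,"ty":12.7,"tz":-6,"twist":0.3},
    {"tx":-1.1,"ty":12.7,"tz":-9,"twist":0.3},
    {"tx":-1.1,"ty":12.7,"tz":-12,"twist":0.3},
    {"tx":-1.1,"ty":12.7,"tz":-14,"twist":0.3},
    {"tx":-1.1,"ty":12.7,"tz":-14.8,"twist":0.3}
  ]
}}

```text
time_s: 8.0
eef_pos: [0.5327, 0.2652, 0.1573]
tcp_rot: [0.646, 0.764, -0.002, -0.001]
ft_force: [0.9, 0.6, -3.1]
finger_gap: 0.098
finger_force: 30.0
```

Call:
{"fn": "drive_tool", "kwargs": {
  "motion": [
    {"tx":0,"ty":0,"tz":0,"twist":0},
    {"tx":0,"ty":0,"tz":-0.2,"twist":0},
    {"tx":0,"ty":0,"tz":-0.4,"twist":0},
    {"tx":0,"ty":0,"tz":-0.5,"twist":0},
    {"tx":0,"ty":0,"tz":-0.5,"twist":0}
  ]
}}

```text
time_s: 8.5
eef_pos: [0.5347, 0.2663, 0.1563]
tcp_rot: [0.645, 0.764, 0.0, 0.0]
ft_force: [-0.1, -0.2, -3.2]
finger_gap: 0.1
finger_force: 30.0
```

Run:
```python
from h import *
import pickle
np.set_printoptions(precision=4,suppress=True)
w=snap('wrist','w4.png');s=snap('scene','s4.png');pickle.dump((w,s),open('s4.pkl','wb'));q=telemetry.sense()
print(q['eef_pos'],q['tcp_rot'],q['ft_force'],q['wrist_torque'])
R=np.array([.49,.2578]);th=np.radians(9.5);X=np.array([np.cos(th),np.sin(th)]);Y=np.array([-np.sin(th),np.cos(th)])
v=q['eef_pos'][:2]-R;print('stand xy',v@X,v@Y,'yaw',np.degrees(2*np.arctan2(q['tcp_rot'][1],q['tcp_rot'][0]))-90)
cv2.imwrite('pics/p4.png',cv2.resize(s['pixels'][180:400,280:500,::-1],None,fx=2.7,fy=2.7))
```

```text
[0.5346 0.2662 0.1561] [0.6455 0.7638 0.0003 0.0002] [-0.1997  0.5134 -3.0745] [-0.0923  0.0704  0.0082]
stand xy 0.045422010921768834 0.0009505155699469298 yaw 9.594896785749327
```

View pics/p4.png

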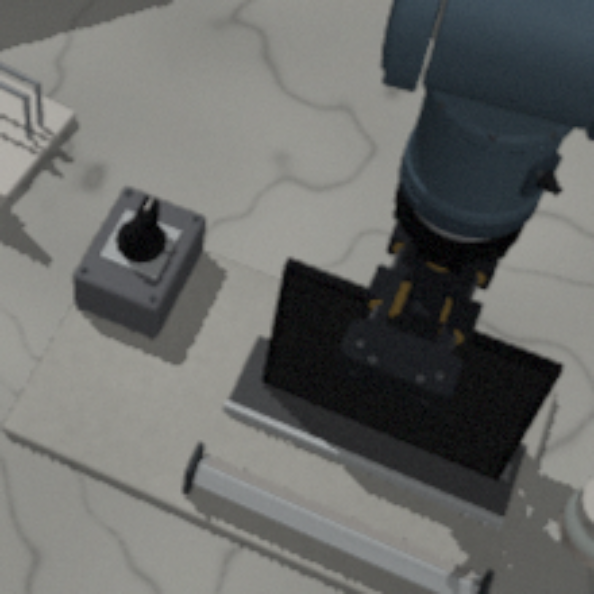

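The board stands upright over the mat. Its lower front corners are at scene (378,321) and (465,357), the lip is clear of it, and it has not touched down yet.

Run:
```python
from h import *
import pickle
np.set_printoptions(precision=4,suppress=True)
w,s=pickle.load(open('s4.pkl','rb'))
R=np.array([.49,.2578]);th=np.radians(9.5);X=np.array([np.cos(th),np.sin(th)]);Y=np.array([-np.sin(th),np.cos(th)])
for p in [(378.1,321.5),(465.2,356.7)]:
    q=onz(s,*p,.019);v=q[:2]-R;print(q,v@X,v@Y)
```

```text
[0.5534 0.1755 0.019 ] 0.04891776775516007 -0.09164049146882351
[0.5195 0.3598 0.019 ] 0.04591392329333986 0.09575716930315921
```

Call:
{"fn": "drive_tool", "kwargs": {
  "motion": [
    {"tx":0,"ty":-0.1,"tz":-0.1,"twist":0},
    {"tx":0,"ty":-0.1,"tz":-0.2,"twist":0},
    {"tx":0,"ty":-0.1,"tz":-0.3,"twist":0},
    {"tx":0,"ty":-0.1,"tz":-0.35,"twist":0},
    {"tx":0,"ty":-0.1,"tz":-0.35,"twist":0}
  ]
}}

```text
time_s: 9.1
eef_pos: [0.5344, 0.2651, 0.1521]
tcp_rot: [0.645, 0.764, -0.0, -0.0]
ft_force: [0.1, 0.3, -4.1]
finger_gap: 0.099
finger_force: 30.0
```

Call:
{"fn": "drive_tool", "kwargs": {
  "motion": [
    {"tx":0.1,"ty":0,"tz":-0.1,"twist":0},
    {"tx":0.1,"ty":0,"tz":-0.1,"twist":0},
    {"tx":0.1,"ty":0,"tz":-0.15,"twist":0},
    {"tx":0.1,"ty":0,"tz":-0.15,"twist":0}
  ]
}}

```text
time_s: 9.5
eef_pos: [0.5362, 0.2654, 0.1518]
tcp_rot: [0.645, 0.764, 0.001, 0.001]
ft_force: [-1.2, 0.1, 4.6]
finger_gap: 0.102
finger_force: 30.0
```

Call:
{"fn": "drive_tool", "kwargs": {
  "motion": [
    {"tx":0,"ty":0,"tz":0.1,"twist":0},
    {"tx":0,"ty":0,"tz":0.1,"twist":0},
    {"tx":0,"ty":0,"tz":0.1,"twist":0},
    {"tx":0,"ty":0,"tz":0.1,"twist":0}
  ],
  "gripper": 3
}}

```text
time_s: 9.9
eef_pos: [0.5352, 0.2651, 0.1514]
tcp_rot: [0.645, 0.764, -0.0, -0.0]
ft_force: [0.0, -0.2, 0.3]
finger_gap: 0.34
finger_force: 0.0
```

Call:
{"fn": "drive_tool", "kwargs": {
  "motion": [
    {"tx":-0.2,"ty":0,"tz":0,"twist":0},
    {"tx":-0.5,"ty":-0.1,"tz":0,"twist":0},
    {"tx":-0.8,"ty":-0.1,"tz":0,"twist":0},
    {"tx":-1.1,"ty":-0.2,"tz":0,"twist":0},
    {"tx":-1.4,"ty":-0.2,"tz":0,"twist":0},
    {"tx":-1.7,"ty":-0.3,"tz":0,"twist":0},
    {"tx":-2.0,"ty":-0.3,"tz":0,"twist":0},
    {"tx":-2.3,"ty":-0.4,"tz":0,"twist":0},
    {"tx":-2.6,"ty":-0.4,"tz":0,"twist":0},
    {"tx":-2.8,"ty":-0.5,"tz":0,"twist":0},
    {"tx":-3.0,"ty":-0.5,"tz":0,"twist":0},
    {"tx":-3.0,"ty":-0.5,"tz":0,"twist":0}
  ]
}}

```text
time_s: 11.1
eef_pos: [0.5051, 0.2601, 0.1517]
tcp_rot: [0.645, 0.764, -0.0, -0.0]
ft_force: [-0.1, -0.1, 0.3]
finger_gap: 0.343
finger_force: 0.2
```

Run:
```python
from h import *
q=telemetry.sense()
s=snap('scene')
R=np.array([.49,.2578]);th=np.radians(9.5);X=np.array([np.cos(th),np.sin(th)]);Y=np.array([-np.sin(th),np.cos(th)])
v=q['eef_pos'][:2]-R;print('stand xy',v@X,v@Y,q['eef_pos'][2],q['ft_force'],q['finger_gap'])
cv2.imwrite('pics/p5.png',cv2.resize(s['pixels'][230:400,340:500,::-1],None,fx=3.4,fy=3.4))
```

```text
stand xy 0.015324343380109792 -0.00019126757454598488 0.15165441257018308 [-0.11129832 -0.13485613  0.30718641] 0.34292442531241935
```

View pics/p5.png

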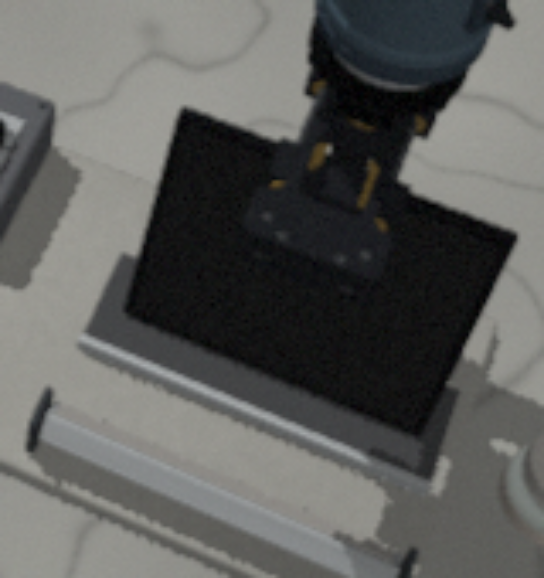

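The board is tilting back between the fingers. Its lower corners have held at scene (377,323) and (463,357), so it has not slipped. I'll continue to the rail.

Call:
{"fn": "drive_tool", "kwargs": {
  "motion": [
    {"tx":-0.3,"ty":-0.1,"tz":0,"twist":0},
    {"tx":-0.6,"ty":-0.1,"tz":0,"twist":0},
    {"tx":-0.9,"ty":-0.2,"tz":0,"twist":0},
    {"tx":-1.1,"ty":-0.2,"tz":0,"twist":0},
    {"tx":-1.3,"ty":-0.2,"tz":0,"twist":0},
    {"tx":-1.5,"ty":-0.3,"tz":0,"twist":0},
    {"tx":-1.7,"ty":-0.3,"tz":0,"twist":0},
    {"tx":-1.9,"ty":-0.3,"tz":0,"twist":0},
    {"tx":-2.1,"ty":-0.4,"tz":0,"twist":0},
    {"tx":-2.3,"ty":-0.4,"tz":0,"twist":0},
    {"tx":-2.5,"ty":-0.4,"tz":0,"twist":0},
    {"tx":-2.5,"ty":-0.4,"tz":0,"twist":0}
  ]
}}

```text
time_s: 12.35
eef_pos: [0.4803, 0.2562, 0.1518]
tcp_rot: [0.645, 0.764, 0.0, 0.0]
ft_force: [-0.5, 0.5, 0.0]
finger_gap: 0.341
finger_force: 0.0
```

```bash
cat > b.py <<'E'
from h import *
np.set_printoptions(precision=4,suppress=True)
q=telemetry.sense()
s=snap('scene');R=np.array([.49,.2578]);th=np.radians(9.5);X=np.array([np.cos(th),np.sin(th)]);Y=np.array([-np.sin(th),np.cos(th)])
v=q['eef_pos'][:2]-R;print('stand xy',v@X,v@Y,q['eef_pos'][2],q['ft_force'],q['finger_gap'],q['joint_positions'])
m=np.zeros((480,640),np.uint8);m[225:380,365:510]=(s['pixels'][225:380,365:510].max(2)<34)*255
m=cv2.morphologyEx(m,cv2.MORPH_OPEN,np.ones((3,3)))
k=max(cv2.findContours(m,0,1)[0],key=cv2.contourArea);P=cv2.approxPolyDP(cv2.convexHull(k),3,True)[:,0];print(P.tolist())
for p in P:
    a=onz(s,*p,.015)[:2]-R;b=onz(s,*p,.175)[:2]-R
    print(p,'mat: %.4f %.4f'%(a@X,a@Y),'top: %.4f %.4f'%(b@X,b@Y))
E
python3 b.py
```

```text
stand xy -0.009784691022261215 3.431830264015891e-05 0.15183529474434027 [-0.4988  0.5038  0.0468] 0.34125779478776697 [ 0.2719  0.2084  1.7617 -0.      1.1712  0.1043]
[[437, 227], [479, 241], [492, 292], [463, 357], [377, 321], [396, 258]]
[437 227] mat: -0.2538 -0.0585 top: -0.1183 -0.0469
[479 241] mat: -0.2563 0.0445 top: -0.1204 0.0384
[492 292] mat: -0.1303 0.1072 top: -0.0160 0.0903
[463 357] mat: 0.0464 0.0923 top: 0.1302 0.0779
[377 321] mat: 0.0467 -0.0946 top: 0.1305 -0.0768
[396 258] mat: -0.1241 -0.1158 top: -0.0109 -0.0944
```

Call:
{"fn": "drive_tool", "kwargs": {
  "motion": [
    {"tx":0,"ty":0,"tz":0.5,"twist":0},
    {"tx":0,"ty":0,"tz":1,"twist":0},
    {"tx":0,"ty":0,"tz":1.5,"twist":0},
    {"tx":0,"ty":0,"tz":2,"twist":0},
    {"tx":0,"ty":0,"tz":3,"twist":0},
    {"tx":0,"ty":0,"tz":5,"twist":0},
    {"tx":0,"ty":0,"tz":8,"twist":0},
    {"tx":0,"ty":0,"tz":11,"twist":0},
    {"tx":0,"ty":0,"tz":13,"twist":0},
    {"tx":0,"ty":0,"tz":14,"twist":0},
    {"tx":0,"ty":0,"tz":14,"twist":0}
  ]
}}

```text
time_s: 13.5
eef_pos: [0.4811, 0.2564, 0.2935]
tcp_rot: [0.645, 0.764, 0.001, 0.001]
ft_force: [-0.3, -0.2, -0.6]
finger_gap: 0.341
finger_force: 0.0
```

```bash
python3 b.py
```

```text
stand xy -0.008977957725662013 7.311519131359979e-05 0.2935275547651465 [-0.2923 -0.2447 -0.5508] 0.34056208514363134 [0.2718 0.0696 1.6193 0.     1.4495 0.1043]
[[397, 257], [492, 292], [464, 356], [377, 321]]
[397 257] mat: -0.1278 -0.1147 top: -0.0139 -0.0935
[492 292] mat: -0.1303 0.1072 top: -0.0160 0.0903
[464 356] mat: 0.0434 0.0935 top: 0.1278 0.0789
[377 321] mat: 0.0467 -0.0946 top: 0.1305 -0.0768
```

Call:
{"fn": "drive_tool", "kwargs": {
  "motion": [
    {"tx":0,"ty":-1,"tz":0,"twist":4},
    {"tx":0.5,"ty":-3,"tz":0,"twist":12},
    {"tx":1,"ty":-5,"tz":0,"twist":20},
    {"tx":1.5,"ty":-7,"tz":0,"twist":28},
    {"tx":2,"ty":-9,"tz":0,"twist":36},
    {"tx":2.5,"ty":-11,"tz":0,"twist":44},
    {"tx":3,"ty":-13,"tz":0,"twist":52},
    {"tx":3.5,"ty":-15,"tz":0,"twist":60},
    {"tx":4,"ty":-17,"tz":0,"twist":68},
    {"tx":4.4,"ty":-19,"tz":0,"twist":76},
    {"tx":4.5,"ty":-20.6,"tz":0,"twist":84},
    {"tx":4.5,"ty":-21.6,"tz":0,"twist":90}
  ],
  "gripper": 4
}}

```text
time_s: 14.75
eef_pos: [0.5247, 0.0391, 0.2896]
tcp_rot: [-0.086, 0.996, 0.0, -0.002]
ft_force: [-0.0, 0.4, -0.3]
finger_gap: 0.452
finger_force: 0.0
```

Call:
{"fn": "drive_tool", "kwargs": {
  "motion": [
    {"tx":0,"ty":0,"tz":-3,"twist":0},
    {"tx":0,"ty":0,"tz":-6,"twist":0},
    {"tx":0,"ty":0,"tz":-7,"twist":0},
    {"tx":0,"ty":0,"tz":-7,"twist":0},
    {"tx":0,"ty":0,"tz":-7,"twist":0}
  ]
}}

```text
time_s: 15.25
eef_pos: [0.5257, 0.0402, 0.2222]
tcp_rot: [-0.084, 0.996, -0.0, 0.0]
ft_force: [-0.3, -0.1, 0.7]
finger_gap: 0.452
finger_force: 0.0
```

Run:
```python
from h import *
np.set_printoptions(precision=4,suppress=True)
w=snap('wrist','w6.png');q=telemetry.sense()
print(q['eef_pos'],np.degrees(2*np.arctan2(q['tcp_rot'][1],q['tcp_rot'][0]))-90,q['joint_positions'])
c=np.array([.5263,.0408]);th=np.radians(9.5);X=np.array([np.cos(th),np.sin(th)])
for f in(-.022,0,.022):
  print(f,proj(w,[*(c+f*X),.102]))
u,v=proj(w,[*c,.102]).round().astype(int)
im=w['pixels'].max(2)[v-60:v+60:4,u-60:u+60:4]
print(u,v)
for r in im: print(' '.join('%3d'%x for x in r))
```

```text
[0.5261 0.0402 0.2229] 99.61089371949708 [-0.1489  0.089   1.7432 -0.      1.3079 -1.8874]
-0.022 [318.0613 204.7604]
0 [318.0378 234.1734]
0.022 [318.0154 262.3721]
318 234
155 155 156 159 101  85  77 114 112 112 112 112 110 110 110 110 109 109 108 108 109 107 108 109  75  91  77 112 111 111
155 155 155 157 100 113 113 113 111 112 111 111 110 111 110 110 108 110 107 108 108 107 107 107 108 108  78 112 111 111
154 153 152 156  99 113 113 111 111 111 110 110 110 110 110 110 107 108 108 108 108 106 106 107 106 108  75 110 110 112
154 150 149 152  98 113 112 111 111 111 110 111 110 110 108 109 108 108 107 107 107 107 108 107 107 107  78 110 111 111
154 150 144 146  95 112 112 112 111 111 109 111 108 108 109 109 108 108 107 108 106 105 108 106 106 108  77 111 112 111
155 147 141 140  94 112 109 108 122 135 135 134 131 135 133  67 134 130 132 132 132 132 129 106 105 106  79 111 111 110
154 150 143 138  93 110 110 107 181 181 180 180 179 179 183  62 181 178 178 178 178 179 181 104 106 106  79 109 112 110
155 151 146 139  96 112 110 108 178 177 177 176 179 104  36  37  33  92 149 177 177 17
[... 1973 characters left out ...]
 102  74  78 105 104 104 105 105 105 105 105 105 105 104 103 104 102 104  70  67  87 109 107 108 105
163 164 163 163 164  99  98 107 104 104 104 105 105 106 105 106 106 103 104 104 103 104 103 101 102  83 168 168 167 168
165 165 164 163 163 166 148 150 151 150 149 149 148 149 152 151 150 150 153 153 151 150 154 153 151 165 163 165 165 166
170 170 167 168 163 163 161 160 162 161 160 161 160 160 161 159 159 160 161 164 162 162 160 162 162 161 163 164 168 167
 41  42  42  40 165 164 159 161 158 160 159 160 161 161 163 162 161 159 161 164 160 160 160 161 163 163 161 132  24  24
 42  41  40  37 167 166 157 159 160 161 160 160 161 160 160 162 162 158 159 160 163 160 163 163 163 160 162 127  26  25
```

Call:
{"fn": "drive_tool", "kwargs": {
  "motion": [
    {"tx":0,"ty":0,"tz":-2,"twist":0},
    {"tx":0,"ty":0,"tz":-5,"twist":0},
    {"tx":0,"ty":0,"tz":-8,"twist":0},
    {"tx":0,"ty":0,"tz":-10.5,"twist":0},
    {"tx":0,"ty":0,"tz":-12.5,"twist":0},
    {"tx":0,"ty":0,"tz":-13.6,"twist":0},
    {"tx":0,"ty":0,"tz":-14.2,"twist":0},
    {"tx":0,"ty":0,"tz":-14.4,"twist":0},
    {"tx":0,"ty":0,"tz":-14.4,"twist":0}
  ]
}}

```text
time_s: 16.2
eef_pos: [0.5262, 0.0401, 0.0785]
tcp_rot: [-0.084, 0.996, -0.0, 0.001]
ft_force: [-0.6, 0.2, -0.3]
finger_gap: 0.453
finger_force: 0.0
```

Call:
{"fn": "drive_tool", "kwargs": {
  "motion": [
    {"tx":0,"ty":0,"tz":0,"twist":0},
    {"tx":0,"ty":0,"tz":0,"twist":0},
    {"tx":0,"ty":0,"tz":0,"twist":0},
    {"tx":0,"ty":0,"tz":0,"twist":0},
    {"tx":0,"ty":0,"tz":0,"twist":0},
    {"tx":0,"ty":0,"tz":0,"twist":0}
  ],
  "gripper": 0
}}

```text
time_s: 16.8
eef_pos: [0.5259, 0.0393, 0.0782]
tcp_rot: [-0.084, 0.997, -0.001, 0.0]
ft_force: [-0.3, -6.0, 2.6]
finger_gap: 0.144
finger_force: 30.0
```

Call:
{"fn": "drive_tool", "kwargs": {
  "motion": [
    {"tx":0,"ty":0,"tz":0,"twist":-4},
    {"tx":0,"ty":0,"tz":0,"twist":-10},
    {"tx":0,"ty":0,"tz":0,"twist":-16},
    {"tx":0,"ty":0,"tz":0,"twist":-22},
    {"tx":0,"ty":0,"tz":0,"twist":-28},
    {"tx":0,"ty":0,"tz":0,"twist":-34},
    {"tx":0,"ty":0,"tz":0,"twist":-40},
    {"tx":0,"ty":0,"tz":0,"twist":-46},
    {"tx":0,"ty":0,"tz":0,"twist":-52},
    {"tx":0,"ty":0,"tz":0,"twist":-58},
    {"tx":0,"ty":0,"tz":0,"twist":-64},
    {"tx":0,"ty":0,"tz":0,"twist":-70}
  ]
}}

```text
time_s: 18.0
eef_pos: [0.5262, 0.0398, 0.0782]
tcp_rot: [0.505, 0.863, 0.0, 0.001]
ft_force: [1.2, -2.5, 1.5]
finger_gap: 0.142
finger_force: 30.0
```

Call:
{"fn": "drive_tool", "kwargs": {
  "motion": [
    {"tx":0,"ty":0,"tz":0,"twist":-5},
    {"tx":0,"ty":0,"tz":0,"twist":-10},
    {"tx":0,"ty":0,"tz":0,"twist":-15},
    {"tx":0,"ty":0,"tz":0,"twist":-18},
    {"tx":0,"ty":0,"tz":0,"twist":-20},
    {"tx":0,"ty":0,"tz":0,"twist":-20},
    {"tx":0,"ty":0,"tz":0,"twist":-20}
  ]
}}

```text
time_s: 18.7
eef_pos: [0.5263, 0.0399, 0.0782]
tcp_rot: [0.645, 0.764, 0.0, 0.001]
ft_force: [3.4, -2.2, 0.8]
finger_gap: 0.145
finger_force: 30.0
```

```bash
python3 -c "
from h import *
q=telemetry.sense();print(q['eef_pos'],np.degrees(2*np.arctan2(q['tcp_rot'][1],q['tcp_rot'][0]))-90,q['ft_force'],q['wrist_torque'])"
```

```text
[0.52631924 0.03985358 0.07819625] 9.642104900733216 [ 3.4317863  -2.1503365   0.75259337] [-0.6203369  -0.37612917 -0.02546322]
```

Call:
{"fn": "drive_tool", "kwargs": {
  "motion": [
    {"tx":0,"ty":0,"tz":0,"twist":0},
    {"tx":0,"ty":0,"tz":0,"twist":0},
    {"tx":0,"ty":0,"tz":0,"twist":0},
    {"tx":0,"ty":0,"tz":0,"twist":0}
  ],
  "gripper": 4
}}

```text
time_s: 19.1
eef_pos: [0.525, 0.0404, 0.0774]
tcp_rot: [0.645, 0.764, -0.0, -0.0]
ft_force: [-0.0, -0.2, 0.0]
finger_gap: 0.452
finger_force: 0.0
```

Call:
{"fn": "drive_tool", "kwargs": {
  "motion": [
    {"tx":0,"ty":0,"tz":1,"twist":0},
    {"tx":0,"ty":0,"tz":3,"twist":0},
    {"tx":0,"ty":0,"tz":6,"twist":0},
    {"tx":0,"ty":0,"tz":9,"twist":0},
    {"tx":0,"ty":0,"tz":12,"twist":0},
    {"tx":0,"ty":0,"tz":15,"twist":0},
    {"tx":0,"ty":0,"tz":18,"twist":0},
    {"tx":0,"ty":0,"tz":20,"twist":0},
    {"tx":0,"ty":0,"tz":20,"twist":0},
    {"tx":0,"ty":0,"tz":20,"twist":0},
    {"tx":0,"ty":0,"tz":20,"twist":0}
  ]
}}

```text
time_s: 20.2
eef_pos: [0.5245, 0.0403, 0.2762]
tcp_rot: [0.645, 0.764, -0.001, -0.001]
ft_force: [0.1, -0.2, 0.3]
finger_gap: 0.451
finger_force: 0.0
```

```bash
python3 b.py
python3 - <<'E'
from h import *
import pickle
w=snap('wrist','w7.png')
c=np.array([.5263,.0408]);th=np.radians(9.5);Y=np.array([-np.sin(th),np.cos(th)])
for f in(-.022,0,.022): print(f,proj(w,[*(c+f*Y),.102]))
u,v=proj(w,[*c,.085]).round().astype(int);print(u,v)
for r in w['pixels'].max(2)[v-44:v+44:4,u-44:u+44:4]: print(' '.join('%3d'%x for x in r))
d=pickle.load(open('s0.pkl','rb'));t=snap('top')
D=cv2.absdiff(d['top']['pixels'],t['pixels']).max(2)
for n,(x,y) in dict(bottleA=(376,163),bottleB=(423,167),jar=(122,226),small=(400,205)).items(): print(n,D[y-12:y+12,x-12:x+12].mean())
E
```

```text
stand xy -0.0018341998319539737 -0.22020864651025446 0.27615407110063156 [ 0.0528 -0.1699  0.334 ] 0.4509202738380502 [-0.1492  0.0418  1.6834  0.      1.4191 -0.3166]
[[397, 257], [492, 292], [463, 357], [377, 321]]
[397 257] mat: -0.1278 -0.1147 top: -0.0139 -0.0935
[492 292] mat: -0.1303 0.1072 top: -0.0160 0.0903
[463 357] mat: 0.0464 0.0923 top: 0.1302 0.0779
[377 321] mat: 0.0467 -0.0946 top: 0.1305 -0.0768
-0.022 [320.84944161 244.47771972]
0 [320.91381046 220.44978485]
0.022 [320.98048481 195.56124187]
321 217
 61  63  63  64  62  62  62  61  62  61  61  60  60  61  60  60  60  59  60  60  61  61
 99  99  97  96  98  96  95  97  95  95  96  85  71  71  69  71  94  93  94  94  94  95
 75  94 106 104 104 103 104 104 103 102 103  70  70  70  72  71 103 102 103 102 101  99
 96 106 105 105 106 104 104  95 102 104  94  71  69  69  69  69 101  84 103 102 101 103
107 107 105 105 104 182 171 174 171 172 173  54 110 113 109 147 171 174 100 102 100 101
107 105 105 104 103 179 170 170 155 112  45  36  37 114 108 109 166 171  99 102 101 100
106 105 105 105 104 180 170 171  85  41  39 130 
[... 748 characters left out ...]
109 109 109 108 169 174 176 172 154  44  44  40 121 166 169 166 177 102 103 101 103
111 111 110 109 107 145 148 150 145 148  44  46  41 122 142 146 140 150 103 102 103 103
 86  71 110 110 109 108 108 107 107 107  44  44  41  94 106 105 106 103 103 103 103  70
108 107 109 108 108 108 108 108 107 106 108 108 107 106 103 104 103 103 104 104 102  98
150 150 150 149 149 146 144 142 142 143 145 148 149 149 148 149 151 150 151 154 153 154
149 149 148 147 147 146 146 145 146 145 147 146 146 147 145 149 149 149 148 151 149 151
148 148 149 148 148 146 146 147 146 145 146 146 146 147 145 147 148 150 149 150 151 151
bottleA 21.09201388888889
bottleB 21.633680555555557
jar 32.51215277777778
small 19.4375
```

Run:
```python
from h import *
import pickle
d=pickle.load(open('s0.pkl','rb'))
for n,L in dict(top=dict(A=(376,163),B=(423,167),jar=(122,226),small=(400,205),ref=(250,340)),scene=dict(A=(210,245),B=(240,267),jar=(507,372),small=(245,225))).items():
    s=snap(n);a=cv2.cvtColor(d[n]['pixels'],7);b=cv2.cvtColor(s['pixels'],7)
    print(n,'mean',a.mean(),b.mean())
    for k,(x,y) in L.items():
        r=cv2.matchTemplate(b[y-26:y+26,x-26:x+26],a[y-16:y+16,x-16:x+16],cv2.TM_CCOEFF_NORMED);_,m,_,l=cv2.minMaxLoc(r);print(k,round(m,3),l[0]-10,l[1]-10)
```

```text
top mean 114.4219140625 125.71859700520834
A 0.996 0 0
B 0.996 0 0
jar 0.398 10 -10
small 0.999 0 0
ref 0.02 10 -6
scene mean 111.39239583333334 117.18756510416667
A 0.997 0 0
B 0.996 0 0
jar 0.264 6 10
small 0.903 0 0
```

Run:
```python
from h import *
import pickle
d=pickle.load(open('s0.pkl','rb'));s=snap('scene');t=snap('top')
for n,c,(x,y) in (('top',t,(122,226)),('scene',s,(507,372))):
    for im in (d[n],c):
        g=cv2.cvtColor(im['pixels'],7)[y-32:y+34:4,x-40:x+42:4];print(n)
        for r in g: print(' '.join('%3d'%v for v in r))
# edge-based match
for n,c,(x,y) in (('top',t,(122,226)),('scene',s,(507,372))):
    f=lambda i:cv2.Canny(cv2.GaussianBlur(cv2.cvtColor(i['pixels'],7),(3,3),0),30,80)
    e=lambda i:cv2.GaussianBlur(f(i),(5,5),0)
    r=cv2.matchTemplate(e(c)[y-32:y+32,x-32:x+32],e(d[n])[y-18:y+18,x-18:x+18],cv2.TM_CCOEFF_NORMED);_,m,_,l=cv2.minMaxLoc(r);print(n,m,l[0]-14,l[1]-14)
```

```text
top
128 127 127 130 133 129 129 129 131 128 129 131 129 127 131 131 118 121 124 124 124
131 129 129 124 129 125 115 117 118 121 127 133 129 128 129 128 121 113 122 122 125
132 127 126 126 121 122 128 130 128 119 124 130 126 131 128 127 129 107 126 123 122
126 128 127 127 116 125 128 124 127 124 111 129 128 129 126 127 126 103 120 122 129
126 129 127 119 122 127 128 127 126 131 119 126 127 126 128 125 130  96 108  78  72
114 113 116 123 126 132 127 124 110 113 131 123 123 127 130 126 127 109 118  54  58
126 127 130 130 127 128 113  79 127 149 147 146 127 106 118 130 127 120 121  56  60
125 126 130 129 128 126  77  96 147 149 150 149 152 102 113 123 128 124 112  65  53
127 123 128 126 131 125  79 114 145 150 151 149 150 112 107 112 128 128 108  74  57
127 125 129 125 131 129  88  95 150 151 151 150 146 100 108 111 135 124  95  92  44
132 125 126 128 132 125 123  86 128 151 147 146 118 107 107 129 128  86  79  72  40
144 128 126 128 130 126 125 130 122 104 106 100 105 108 119 130 128 129 110 118  72
151 129 126 129 131 128 130 131 132 133 128 116 120 127 130 127 132 131 117 122 123
153 
[... 3988 characters left out ...]
126  88 109 112 112 113 112  99  96  98  98  98  97  98
 96  98  96  98  99 123 123 122 115 102 106 111 110 105  99  98 102  96  97  99  97
 97  97  96  99 145 153  96 107 122 127 123 118 120  98  99  98 100  99  98  98  95
 93  97  96 147 153 151 153  96 105 110 113 113 101  97  97  98 100  98  97  97  96
 97  98 153 151 151 154 154 134  88  96  99  99  99  99  96  97  98  96  96  97  97
 99 136 153 152 151 151 154  97  87  97  98  97  99  99  97  98  98  99  96  99  95
 99  99 140 155 152 152  96  98  84  96  98  96  99  97  99  98  98  95  97  96 152
 98  98  99 111 154  98  97  94  82  98 100  97  96  96  97  96  95  96  96 151 150
top 0.4522319436073303 0 -1
scene 0.5026772618293762 0 0
```

The jar has not moved: its edges match the first pictures to within a pixel, and only the shadow on it changed. The board leans square on the rail, the switch handle lies along the stand's y (on), and the bottles and small board are in place.

```bash
python3 -c "
from rig import order;print(order.close_job())"
```

```text
the job is handed in; nothing more can be done
None
```

I handed the job in: the larger board leans on the rail at about 20 degrees, centred to about 1–2 mm and square to about 1 degree, and the lamp switch is fully over to on. The small board, bottles and jar did not move, and it took about 20 s of the 51 s allowed.

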